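# Take the settling chamber apart for counting

## Robot

A 6-joint arm with a two-finger parallel gripper is mounted at the origin on a cart in front of the work surface, level with it; the furniture and walls round the work are solid. World frame = base frame: x ahead of the robot, y to its left, z up, the work surface at z = 0. Lengths are in m, angles in degrees, forces in N, time in s.
With the tool pointing down it reaches from about 0.3 to 0.75 m from the base axis. Payload 8.5 kg.
Tool frame: the origin (TCP) lies at the very end of the fingers, on their centre line; the grasp point (between the pads) lies 19 mm behind it; z points along the fingers, y is the line along which they close (so a half turn about z gives the same grasp; the last joint's range is limited). The gripper opens to 85 mm and grips with 20 to 120 N. Pads are 22 mm wide; open, the fingers measure 114 mm over their backs; the gripper's body (76 mm by 85 mm) begins 54 mm behind the grasp point. The pads swing forward as they close: fully open they stand 13 mm farther back than shut.
Start: joints at [58.539, 21.807, 74.336, -0, 83.858, -12.336], TCP at [0.18, 0.52, 0.231] pointing down, gripper open.
Joint ranges: [-178.18, 178.18], [-50.72, 133.34], [12.68, 142.11], [-81.47, 261.47], [9.98, 163.14], [-165.26, 165.26]. Speed limits (degrees/s): [136.94, 136.94, 180, 180, 180, 180].

## Interface

Orientations are given as a 3x3 rotation matrix whose columns are the frame's x, y, z axes.
In Python, from rig import env, optics, spotter gives the robot as it stands.
- The arm moves only by the shell command python3 -m crank 'ROWS' [FORCE]. ROWS is JSON, one flat list of numbers, 5 for each row, row after row: the finger opening in cm, from 0 to 8.54, then the shift along the tool's x, y, z in cm, then the turn about the tool's z in rad. A call has exactly 8 rows; each row shifts and turns the commanded pose from where the row before left it, along the tool's axes as they then stand; what a row does not reach is not made up. A row lasts 1/12 s, in which the tool goes at most 41.7 mm and 7.16 degrees, less where a joint would pass 70% of its speed; a pose out of reach is approached as far as the arm can. A call is refused whole if a number of a shift passes 4.17 or a number of a turn 0.125, either way. A call with a gripper value outside its range is refused whole. The fingers move at their own pace and stop on an object; FORCE is the grip in N (left out, the last holds). Time passes only in rows, so rows that do not move let the fingers close, or fill a call up. It gives the time, the measured TCP pose, the force, the opening and the grip force at its end, in the units of the state.
- env.observe(): the state, without advancing time (a new reading comes with each control period).
- optics.get_image(name): name is "scene" or "side" or "wrist"; returns a dict with "color" (420x560x3 uint8, red, green, blue), "intrinsics" (3x3 intrinsics, pixels), "distortion" ([k1, k2, p1, p2, k3] as OpenCV has them; the pictures are not rectified), "pose" (4x4, takes a point from camera to world coordinates). Camera axes: x right, y up, looking along -z (the intrinsics and any distortion apply to the point x, -y, -z); pixel columns grow to the right and rows downward; lengths in m; the calibration is good to about 2 mm. A picture is of the moment at which its call begins. There is no depth.
- env.close_job(): hands the job in; it is judged then, once.
Trained networks look in a picture, given as the dict that the camera call returned (one of the last four; its "shot" number tells which), for a name from the list of things; names that differ only in an ending like _2 or _b are one class to them, and where a whole thing is asked for, a point or a joint stands for the part that bears it (a point fixed in the world has none). Each returns a list of dicts, best first, with "score" (0 to 1); they miss things now and then, are a little off and sometimes report something else, mostly with a low value. They report only what shows in the picture. A call takes as long as a camera call.
- spotter.look_for(picture, query): "at" ([column, row] as shares, 0 to 1, of the picture: columns of its width, rows of its height, amid what is visible of it).
The state is a dict: "time_s": time; "q": joint angles; "qvel": joint speeds; "joint_efforts": joint torques, N m; "position": TCP position; "tool_rot": TCP orientation; "ft_force": force on the tool from outside, world axes, zero at the start; "wrist_torque": the same for the moment, N m; "grip_width": finger opening in m; "gripper_force": force on a finger pad.
Only numpy, scipy, OpenCV 4.12 (cv2) and the standard library are available. Lean on these libraries where they do the work, as an engineer would, in place of code of your own. Each camera call takes 0.05 s, during which the arm holds its last target. There are 200 camera calls.

## Task

The settling chamber has finished its settling time and must be taken apart for counting: put its lid upright in the porcelain dish and slip the tube, flange down, over the draining post. Then lay the square cover plate over the opened chamber while the chamber plate still stands where it is, and only after that carry the covered chamber plate, kept level, into the carrier frame, so that it lies flat between the frame's lips.

Things in the scene. Friction and masses are not known exactly. Their poses are not given: they have to be found in the camera images.
- chamber: Chamber plate, bottom of the stack, on the bench: grey block 96 (its x) x 56 (y) x 18 mm (z); on top in the middle a round aluminium seat, outer diameter 44, bore 26 (the chamber), 6 mm high, so its top is 24 mm above the underside. Loose, about 0.35 kg. Origin: centre of the underside; x along the 96 mm side, z up. Grasp across the 56 mm width.
- tube: Settling tube, standing on the chamber's seat: clear upright tube, outer diameter 38, bore 30, total height 66 mm, with an aluminium flange 50 mm across and 7 mm high at its foot. Nothing but its weight holds it. Loose, 0.12 kg. Origin: centre of the underside of the flange, on the tube's axis; z up.
- lid: Lid, on top of the tube: black disc 45 mm across, 6 mm thick, a knob 16 mm across and 18 mm high above it, a spigot 23 mm across and 4 mm deep below, hanging loosely in the tube's bore (3.5 mm play all round). Disc 4 to 10 mm, knob 10 to 28 mm above the origin. Loose, 0.04 kg. Origin: centre of the spigot's underside; z up.
- cover: Square cover plate of pale grey-green glass with a white frosted strip along one edge, 50 x 50 x 6 mm, lying flat on the cork ring and overhanging it by 5 mm or more. Loose, 0.04 kg. Origin: centre of its underside; x and y along its sides, z up.
- cork_ring: Cork ring on which the cover plate lies at the start, fixed, 40 mm across, 16 mm high. Origin: centre of its underside.
- dish: Low white porcelain dish, fixed, 94 mm across the rim, 14 mm high, flat inner floor about 76 mm across, 4 mm above the bench: the place of the lid. Origin: centre of its underside.
- drain_post: Draining post, fixed: white round foot 72 mm across and 10 mm high with an upright steel pin 14 mm across in its middle, rounded tip 62 mm above the bench: the place of the tube. Origin: centre of the foot's underside.
- carrier: Carrier frame, fixed: dark steel plate 122 (x) x 80 (y) x 5 mm, round window in the middle, lips 7 mm high above the plate along both short ends and round the corners; long sides open over the middle 84 mm, for fingers. Between the lips 106 (x) by 66 mm (y). The chamber plate's place, either way round. Origin: centre of underside; its floor is 5 mm above that; x along the long side.
- microscope: Bystander: upright binocular microscope behind the work, fixed, to be kept clear of: 350 mm tall, its body between x -0.08 and 0.14 and y -0.08 and 0.08 m from its origin, the eyepieces reaching out to x -0.135 m at 290 to 350 mm height. Pull back towards the robot before swinging past it. Origin: on the bench under its middle.

How it is judged (in metres and radians):
On the way, in this order (a step that is already met when the one before it is completed fails the run):
1. the lid stands upright in the dish, released, and the chamber plate is still in its place (horizontal distance between lid and dish below 0.024 m and z of lid in the frame of dish between 0.001 and 0.009 m and angle between lid's own z axis and vertical below 0.15 rad and contact force between the fingers and lid below 0.2 N and distance of chamber from where it was at the start of the episode below 0.02 m), for 0.2 s.
2. the tube stands on the foot of the draining post, released, and the chamber plate is still in its place (horizontal distance between tube and drain_post below 0.013 m and z of tube in the frame of drain_post between 0.006 and 0.014 m and angle between tube's own z axis and vertical below 0.1 rad and contact force between the fingers and tube below 0.2 N and distance of chamber from where it was at the start of the episode below 0.02 m), for 0.2 s.
3. the cover plate lies on the chamber's seat, released, and the chamber plate is still in its place (horizontal distance between cover and chamber below 0.012 m and z of cover in the frame of chamber between 0.021 and 0.028 m and angle between the z axis of cover and the z axis of chamber, either way round below 0.1 rad and contact force between the fingers and cover below 0.2 N and distance of chamber from where it was at the start of the episode below 0.02 m), for 0.2 s.
At the end, for the whole second after the job is handed in: Lid upright on the dish floor; tube upright over the pin on the post's foot; chamber plate flat on the carrier floor between the lips (9 mm, 0.2 rad); cover on the chamber seat (12 mm); all released, at rest. Chamber plate within 20 mm of its start until it is covered, never tilted over 0.2 rad (horizontal distance between lid and dish below 0.024 m and z of lid in the frame of dish between 0.001 and 0.009 m and angle between lid's own z axis and vertical below 0.15 rad and horizontal distance between tube and drain_post below 0.013 m and z of tube in the frame of drain_post between 0.006 and 0.014 m and angle between tube's own z axis and vertical below 0.1 rad and horizontal distance between cover and chamber below 0.012 m and z of cover in the frame of chamber between 0.021 and 0.028 m and angle between the z axis of cover and the z axis of chamber, either way round below 0.1 rad and x of chamber in the frame of carrier between -0.009 and 0.009 m and y of chamber in the frame of carrier between -0.009 and 0.009 m and z of chamber in the frame of carrier between 0.002 and 0.008 m and angle between chamber's own z axis and vertical below 0.05 rad and angle between the x axis of chamber and the x axis of carrier, either way round below 0.2 rad and linear speed of each of lid, tube, cover, chamber below 0.01 m/s); the robot touches nothing.
It fails at once if the chamber plate is tilted by more than 0.2 rad (angle between chamber's own z axis and vertical above 0.2 rad).
It also fails if it takes over 120 s, if anything falls off the work surface, if the arm or the gripper's body presses on something with over 40 N, if the wrist force passes 120 N, or if a joint passes its speed limit or range.

## Working session

There is one attempt and no reset: what is moved stays moved. The work goes in short steps, Python scripts to look and compute and a shell command to move; the robot and the scene stay as the last step left them, time stands still between calls to the robot, and variables do not carry over. Pictures are saved under pics/ and viewed, at most 14 in all, crops included, and the job is handed in when it is done.

```bash
ls; mkdir -p pics
cat > h.py <<'E'
import numpy as np, cv2
from rig import env, optics, spotter
def shot(cam, name=None):
    p=optics.get_image(cam)
    if name: cv2.imwrite(f'pics/{name}.png', p['color'][:,:,::-1])
    return p
def ray(p,u,v):
    n=cv2.undistortPoints(np.array([[[u,v]]],float),np.array(p['intrinsics']),np.array(p['distortion']))[0,0]
    T=np.array(p['pose']); d=T[:3,:3]@np.array([n[0],-n[1],-1]); return T[:3,3],d
def atz(p,u,v,z):
    o,d=ray(p,u,v); return o+d*(z-o[2])/d[2]
def proj(p,X):
    T=np.array(p['pose']); c=(np.atleast_2d(X)-T[:3,3])@T[:3,:3]; c=c*[1,-1,-1]
    return cv2.projectPoints(c,np.zeros(3),np.zeros(3),np.array(p['intrinsics']),np.array(p['distortion']))[0][:,0]
def tri(obs):
    A=np.zeros((3,3));b=np.zeros(3)
    for p,u,v in obs:
        o,d=ray(p,u,v); d=d/np.linalg.norm(d); M=np.eye(3)-np.outer(d,d); A+=M;b+=M@o
    return np.linalg.solve(A,b)
E
python3 - <<'E'
from h import *
np.set_printoptions(precision=4,suppress=True)
s=env.observe(); print(s)
P={c:shot(c,c+'0') for c in('scene','side','wrist')}
Z=dict(chamber=.012,tube=.05,lid=.1,cover=.02,cork_ring=.01,dish=.006,drain_post=.02,carrier=.005,microscope=.15)
for c in P: print(c,np.array(P[c]['pose']),np.array(P[c]['intrinsics']).tolist())
for n in Z:
    for c in P:
        for r in spotter.look_for(P[c],n)[:2]:
            u,v=r['at'][0]*560,r['at'][1]*420
            print(n,c,round(r['score'],2),round(u),round(v),atz(P[c],u,v,Z[n]))
E
```

```text
pics
{'time_s': 0.0, 'q': array([ 58.5402,  21.8427,  74.3865,  -0.0005,  83.857 , -12.3356]), 'qvel': array([-0.0273,  0.0049, -0.0207,  0.0728, -0.1221, -0.0079]), 'joint_efforts': array([ -0.0014, -44.8443, -23.128 ,  -0.0002,   0.0045,  -0.    ]), 'position': array([0.18  , 0.5194, 0.2307]), 'tool_rot': array([[-0.9448,  0.3276, -0.0008],
       [ 0.3276,  0.9448, -0.0013],
       [ 0.0003, -0.0015, -1.    ]]), 'ft_force': array([-0.4313, -0.2449,  0.4558]), 'wrist_torque': array([ 0.0125, -0.0452, -0.0597]), 'gripper_force': 0.0, 'grip_width': 0.08550224392394293}
scene [[ 0.7715  0.4632 -0.4361 -0.0072]
 [-0.636   0.5473 -0.544  -0.633 ]
 [-0.0133  0.6971  0.7169  0.9976]
 [ 0.      0.      0.      1.    ]] [[515.4205432989038, 0.0, 287.71668752979724], [0.0, 515.4205432989038, 205.5666437203608], [0.0, 0.0, 1.0]]
side [[ 0.9155  0.2356 -0.326   0.1857]
 [-0.4022  0.5432 -0.737  -0.6871]
 [ 0.0034  0.8059  0.5921  0.6911]
 [ 0.      0.      0.      1.    ]] [[467.8785292329001, 0.0, 276.559042390411], [0.0, 467.8785292329001, 206.71905990968477], [0.0, 0.0, 1.0]]
wrist [[ 0.327
[... 494 characters left out ...]
 ]
lid scene 0.77 331 288 [ 0.4538 -0.1987  0.1   ]
lid side 0.89 309 294 [ 0.4611 -0.2031  0.1   ]
cover scene 0.79 184 192 [0.4033 0.3326 0.02  ]
cover side 0.61 200 178 [0.4215 0.3451 0.02  ]
cover wrist 0.95 212 355 [0.4028 0.3338 0.02  ]
cork_ring wrist 0.44 124 400 [0.4515 0.1488 0.01  ]
dish scene 0.71 270 264 [ 0.4371 -0.0051  0.006 ]
dish side 0.95 250 261 [0.4327 0.0083 0.006 ]
drain_post scene 0.78 348 255 [ 0.5937 -0.1136  0.02  ]
drain_post side 0.67 344 273 [ 0.5899 -0.115   0.02  ]
carrier scene 0.75 224 225 [0.4267 0.1733 0.005 ]
carrier scene 0.58 185 192 [0.4122 0.3467 0.005 ]
carrier side 0.64 226 224 [0.4259 0.1496 0.005 ]
carrier wrist 0.61 125 397 [0.4505 0.1483 0.005 ]
```

View pics/scene0.png

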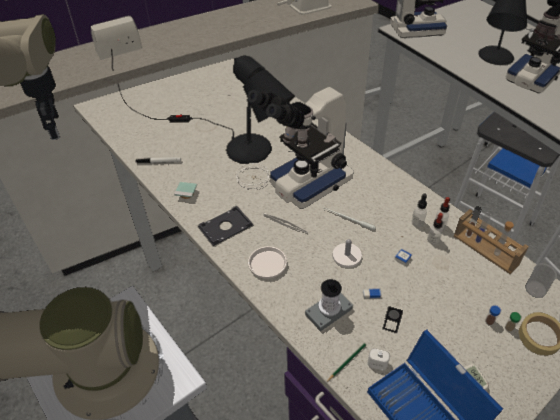

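View pics/side0.png

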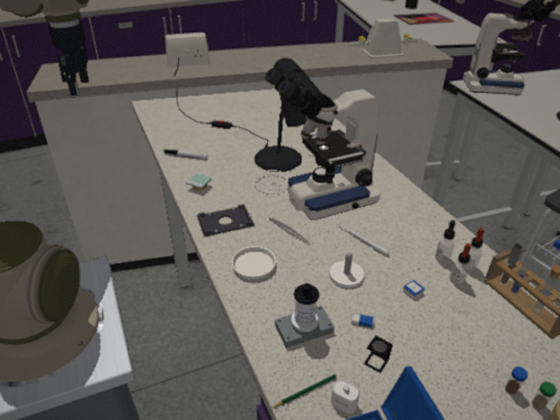

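The pictures agree with the networks: chamber stack at about (328,310) in scene, lid (331,288), dish (268,263), post (347,254), carrier (225,226) and cover (186,189). The tube hit at (349,255) is really the post. I'll move over the middle of the work and look with the wrist camera.

```bash
python3 -m crank '[8.5,-1.8,-2.3,-0.3,0, 8.5,-1.8,-2.3,-0.3,0, 8.5,-1.8,-2.3,-0.3,0, 8.5,-1.8,-2.3,-0.3,0, 8.5,-1.8,-2.3,-0.3,0, 8.5,-1.8,-2.3,-0.3,0, 8.5,-1.8,-2.3,-0.3,0, 8.5,-1.8,-2.3,-0.3,0]'
python3 -m crank '[8.5,-1.8,-2.3,-0.3,0, 8.5,-1.8,-2.3,-0.3,0, 8.5,-1.8,-2.3,-0.3,0, 8.5,-1.8,-2.3,-0.3,0, 8.5,-1.8,-2.3,-0.3,0, 8.5,-1.8,-2.3,-0.3,0, 8.5,-1.8,-2.3,-0.3,0, 8.5,-1.8,-2.3,-0.3,0]'
python3 - <<'E'
from h import *
np.set_printoptions(precision=4,suppress=True)
p=shot('wrist','w1')
Z=dict(chamber=.012,lid=.1,cover=.02,cork_ring=.01,dish=.006,drain_post=.02,carrier=.005,microscope=.1)
for n in Z:
    for r in spotter.look_for(p,n)[:2]:
        u,v=r['at'][0]*560,r['at'][1]*420
        print(n,round(r['score'],2),round(u),round(v),atz(p,u,v,Z[n]))
E
```

```text
time_s: 2.17
position: [0.2561, 0.2973, 0.2556]
tool_rot: [[-0.945, 0.327, 0.0], [0.327, 0.945, 0.0], [-0.0, 0.0, -1.0]]
ft_force: [0.2, -0.3, 0.1]
grip_width: 0.0849
gripper_force: 0.0
time_s: 2.83
position: [0.3318, 0.0762, 0.2797]
tool_rot: [[-0.945, 0.328, 0.001], [0.328, 0.945, -0.0], [-0.001, 0.0, -1.0]]
ft_force: [0.2, 0.4, 0.0]
grip_width: 0.0851
gripper_force: 0.0
chamber 0.61 138 279 [ 0.4218 -0.1953  0.012 ]
lid 0.69 137 279 [ 0.3867 -0.1321  0.1   ]
lid 0.44 136 297 [ 0.4095 -0.1465  0.1   ]
cover 0.74 477 163 [0.4096 0.3404 0.02  ]
dish 0.26 138 279 [ 0.4249 -0.2     0.006 ]
drain_post 0.71 231 340 [ 0.5761 -0.0946  0.02  ]
carrier 0.93 359 200 [0.4131 0.1733 0.005 ]
```

View pics/w1.png

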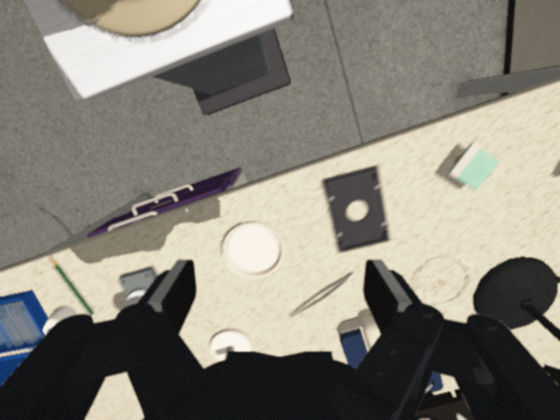

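The wrist view shows the dish at (251,249), the carrier with corners near (325,181), (377,166), (388,241), (338,251), the cover with corners near (470,145), (498,162), (476,190), (450,177), and the post at (231,344). A finger partly hides the stack at (138,285).

Run:
```python
from h import *
np.set_printoptions(precision=4,suppress=True)
p=shot('wrist')
for n,z,pts in [('dish',.012,[(251,249)]),('carr',.012,[(325,181),(377,166),(388,241),(338,251),(357,210)]),('cover',.022,[(473,145),(498,162),(476,190),(450,175)]),('post',.01,[(231,344)]),('cham',.018,[(119,276),(153,268)])]:
    W=np.array([atz(p,*q,z) for q in pts]); print(n,W[:,:2].tolist(), W[:4].mean(0))
    for i in range(len(pts)-1):
        d=W[i+1]-W[i]; print(np.degrees(np.arctan2(d[1],d[0])),np.hypot(*d[:2]))
S={c:shot(c) for c in('scene','side')}
for n,a,b in [('lidtop',(331,286),(307,291))]: print(n,tri([(S['scene'],*a),(S['side'],*b)]))
for n in('lid','chamber','dish','drain_post','carrier','cover','microscope'):
    o=[]
    for c in S:
        r=spotter.look_for(S[c],n)
        if r: o.append((S[c],r[0]['at'][0]*560,r[0]['at'][1]*420)); print(n,c,round(r[0]['score'],2),o[-1][1:])
    if len(o)==2: print(n,tri(o))
for c in S:
    c_=S[c]['color'][(250 if c=='scene' else 250):360,260:400]; cv2.imwrite(f'pics/crop_{c}.png',cv2.resize(c_[:,:,::-1],None,fx=5,fy=5,interpolation=cv2.INTER_CUBIC))
```

```text
dish [[0.4311257561861461, -0.001920794814224594]] [ 0.4311 -0.0019  0.012 ]
carr [[0.3656261879789914, 0.13582682657880019], [0.3687685130378636, 0.21133079019198148], [0.4870248777032816, 0.20072459729907352], [0.4781583048149515, 0.12378558740275608], [0.42297221811598307, 0.16821271886843708]] [0.4249 0.1679 0.012 ]
87.61683870306453 0.0755693239884824
-5.125039134228714 0.11873103685036147
-96.57385674626329 0.0774482237279184
141.16446616080896 0.0708468360296701
cover [[0.3804317747152659, 0.33931490268543024], [0.4150647885777858, 0.36943004770609544], [0.4453336046641111, 0.3346903857846145], [0.41154269152558814, 0.3026867385304244]] [0.4131 0.3365 0.022 ]
41.008597780266086 0.04589518067092873
-48.93422346798318 0.046076516119239935
-136.5560194467817 0.04654094163535837
post [[0.5912815105411725, -0.10015772471909853]] [ 0.5913 -0.1002  0.01  ]
cham [[0.4048799420566499, -0.21400906507606435], [0.40947525575882904, -0.1563595027044076]] [ 0.4072 -0.1852  0.018 ]
85.44252297870692 0.05783242126752931
lidtop [ 0.4637 -0.1892  0.0912]
lid scene 0.74 (334.6, 287.11199999999997)
lid side 0.63 (305.81600000000003, 296.184)
lid [ 0.459  -0.2012  0.0971]
chamber scene 0.69 (323.12, 310.884)
chamber side 0.69 (297.08, 331.71599999999995)
chamber [ 0.4612 -0.1705 -0.0338]
dish scene 0.66 (270.816, 261.702)
dish side 0.98 (252.28, 261.702)
dish [ 0.4295 -0.0181  0.0306]
drain_post scene 0.73 (346.584, 254.31)
drain_post side 0.69 (346.584, 272.706)
drain_post [ 0.6066 -0.0985 -0.0019]
carrier scene 0.67 (226.912, 221.382)
carrier side 0.55 (221.816, 217.68599999999998)
carrier [0.4242 0.1601 0.0233]
cover scene 0.54 (184.016, 190.89000000000001)
cover side 0.5 (199.41600000000003, 173.71200000000002)
cover [0.4042 0.3123 0.0498]
```

View pics/crop_scene.png

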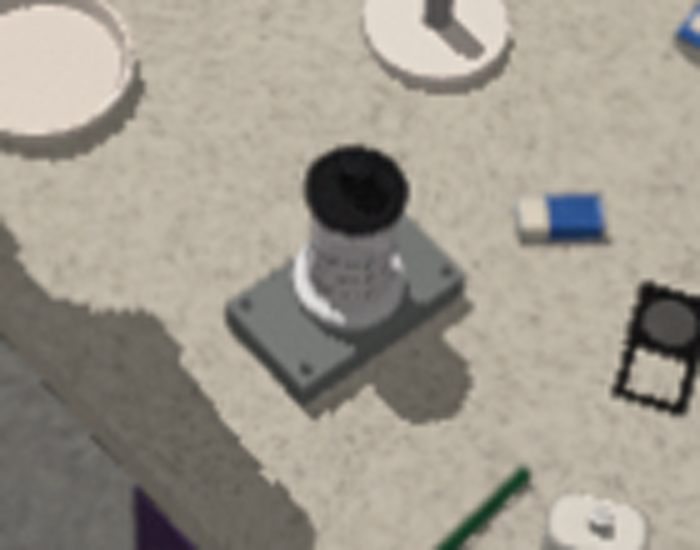

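The crop shows the stack upright: lid disc at full-frame (331,288), plate corners near (306,312), (321,328) and (353,306), long side about along world x at -4.5°. I'll hover past it with the yaw matched and look closely.

```bash
python3 -m crank '[8.5,-2.7,-2.2,0,0, 8.5,-2.7,-2.2,0,0, 8.5,-2.7,-2.2,0,0, 8.5,-2.7,-2.2,0,0, 8.5,-2.7,-2.2,0,0, 8.5,-2.7,-2.2,0,0, 8.5,-2.7,-2.2,0,0, 8.5,-2.7,-2.2,0,0]'
python3 -m crank '[8.5,-2.7,-2.2,0,0, 8.5,-2.7,-2.2,0,0, 8.5,0,0,0,-0.051, 8.5,0,0,0,-0.051, 8.5,0,0,0,-0.051, 8.5,0,0,0,-0.051, 8.5,0,0,0,-0.051, 8.5,0,0,0,0]'
python3 - <<'E'
from h import *
np.set_printoptions(precision=4,suppress=True)
p=shot('wrist','w2')
print(env.observe()['position'])
Z=dict(chamber=.018,lid=.1,tube=.04,dish=.012,drain_post=.02)
for n in Z:
    for r in spotter.look_for(p,n)[:2]:
        u,v=r['at'][0]*560,r['at'][1]*420
        print(n,round(r['score'],2),round(u),round(v),atz(p,u,v,Z[n]))
E
```

```text
time_s: 4.8
position: [0.4788, -0.1612, 0.2792]
tool_rot: [[-0.945, 0.328, -0.0], [0.328, 0.945, 0.0], [0.0, 0.0, -1.0]]
ft_force: [0.3, -0.4, -0.5]
grip_width: 0.0847
gripper_force: 0.0
time_s: 5.47
position: [0.5148, -0.2188, 0.2791]
tool_rot: [[-0.997, 0.077, -0.0], [0.077, 0.997, 0.0], [0.0, 0.0, -1.0]]
ft_force: [-0.6, -0.9, 0.3]
grip_width: 0.085
gripper_force: 0.0
[ 0.5147 -0.2188  0.2792]
chamber 0.55 291 111 [ 0.4341 -0.1964  0.018 ]
lid 0.66 295 132 [ 0.4567 -0.1971  0.1   ]
lid 0.2 361 220 [ 0.5625 -0.1265  0.1   ]
dish 0.66 439 97 [0.431  0.0004 0.012 ]
drain_post 0.73 358 218 [ 0.5897 -0.1085  0.02  ]
drain_post 0.59 292 110 [ 0.4334 -0.1956  0.02  ]
```

View pics/w2.png

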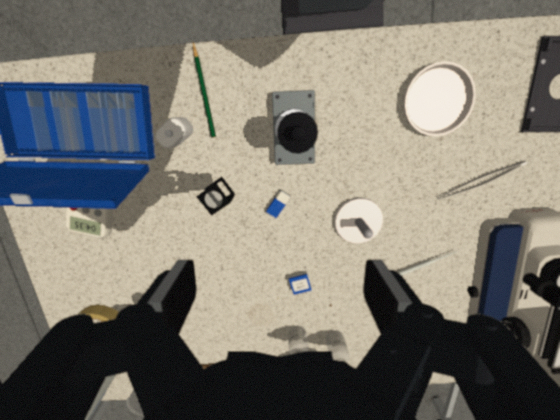

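The plate is cleanly visible with top corners (274,92), (313,91), (315,163), (276,164). The lid disc is at (297,131), the post foot at (358,220) and the dish at (438,99).

```bash
cat > k.py <<'E'
from h import *
np.set_printoptions(precision=4,suppress=True)
def rel(X,yaw_tool=None):
    s=env.observe(); return (s['tool_rot'].T@(np.array(X)-s['position']))*100
E
python3 - <<'E'
from k import *
p=shot('wrist')
W=np.array([atz(p,*q,.018) for q in [(274,92),(313,91),(315,163),(276,164)]])
print(W,W.mean(0)); d=W[2]-W[1]+W[3]-W[0]; print(np.degrees(np.arctan2(d[1],d[0])))
L=atz(p,297,131,.096); print('lid',L, rel([*L[:2],.098]))
print('post',atz(p,358,220,.010),'dish',atz(p,438,99,.012))
print(env.observe()['q'])
E
```

```text
[[ 0.4097 -0.2168  0.018 ]
 [ 0.4124 -0.1665  0.018 ]
 [ 0.5057 -0.1681  0.018 ]
 [ 0.5028 -0.2219  0.018 ]] [ 0.4577 -0.1933  0.018 ]
-2.069581519119665
lid [ 0.4562 -0.1945  0.096 ] [ 6.0223  1.9515 18.1326]
post [ 0.5978 -0.1066  0.01  ] dish [ 0.4344 -0.0009  0.012 ]
[ -35.1484   21.1241   67.4573   -0.0002   91.4204 -120.6033]
```

```bash
python3 -m crank '[5,1.5,0.48,0,0, 5,1.5,0.48,0,0, 5,1.5,0.48,0,0, 5,1.5,0.48,0,0, 5,0,0,3,0, 5,0,0,3,0, 5,0,0,3,0, 5,0,0,2,0]' 30
python3 -m crank '[5,0,0,2.5,0, 5,0,0,2,0, 5,0,0,1.2,0, 5,0,0,0.8,0, 5,0,0,0.3,0, 5,0,0,0.1,0, 5,0,0,0,0, 5,0,0,0,0]'
python3 - <<'E'
from k import *
for c in('scene','side'):
    p=shot(c); print(c, proj(p,env.observe()['position']))
    for n in ('lid','tube'):
        print([ (round(r['score'],2),np.array(r['at'])*[560,420]) for r in spotter.look_for(p,n)[:1]])
    cv2.imwrite(f'pics/c1_{c}.png',cv2.resize(p['color'][240:360,270:410,::-1],None,fx=4,fy=4,interpolation=cv2.INTER_CUBIC))
cv2.imwrite('pics/c1.png',np.hstack([cv2.imread('pics/c1_scene.png')[:,:400],cv2.imread('pics/c1_side.png')[:,:400]]))
E
```

```text
time_s: 6.48
position: [0.4556, -0.1943, 0.1671]
tool_rot: [[-0.997, 0.079, -0.002], [0.079, 0.997, 0.001], [0.002, 0.001, -1.0]]
ft_force: [-0.7, -0.0, -0.2]
grip_width: 0.0499
gripper_force: 0.0
time_s: 7.15
position: [0.4568, -0.1951, 0.1011]
tool_rot: [[-0.997, 0.079, 0.001], [0.079, 0.997, -0.001], [-0.001, -0.001, -1.0]]
ft_force: [-1.2, -0.4, 0.2]
grip_width: 0.0498
gripper_force: 0.0
scene [[331.03   286.3076]]
[(0.67, array([330.904, 289.38 ]))]
[(0.52, array([327.32 , 305.718]))]
side [[304.5681 291.0535]]
[(0.64, array([301.784, 294.714]))]
[(0.72, array([303.296, 316.386]))]
```

View pics/c1.png

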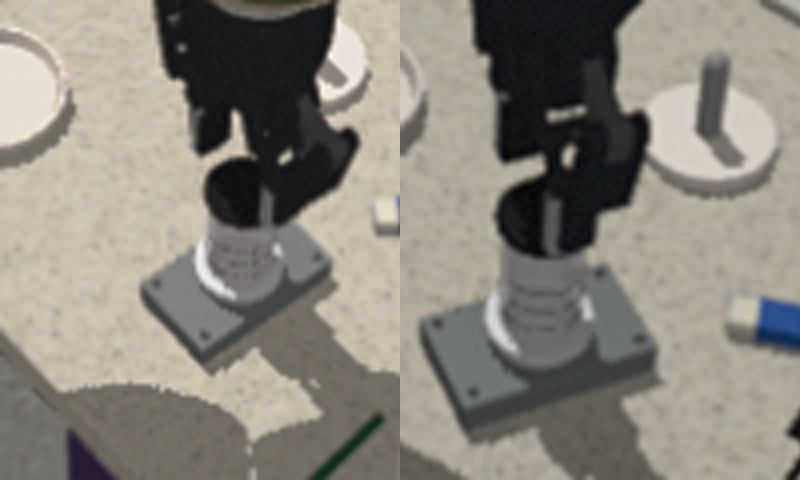

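The fingers straddle the disc evenly above the upright tube (tips near (240,190) in the left half, (555,215) in the right). I'll lower 2 mm, close and lift.

```bash
python3 -m crank '[5,0,0,0.2,0, 0,0,0,0,0, 0,0,0,0,0, 0,0,0,0,0, 0,0,0,0,0, 0,0,0,0,0, 0,0,0,0,0, 0,0,0,0,0]' 30
python3 -m crank '[0,0,0,0,0, 0,0,0,-0.3,0, 0,0,0,-0.5,0, 0,0,0,-1,0, 0,0,0,-1,0, 0,0,0,-1,0, 0,0,0,-1,0, 0,0,0,0,0]'
python3 - <<'E'
from k import *
print(rel([.433,-.001,.02]))
for c in('scene','side'):
    p=shot(c); 
    cv2.imwrite(f'pics/c2_{c}.png',cv2.resize(p['color'][240:360,270:410,::-1],None,fx=4,fy=4,interpolation=cv2.INTER_CUBIC))
    for n in ('dish','drain_post'):
        print([ (round(r['score'],2),atz(p,*(np.array(r['at'])*[560,420]),.008)) for r in spotter.look_for(p,n)[:1]])
cv2.imwrite('pics/c2.png',np.hstack([cv2.imread('pics/c2_scene.png')[:,:400],cv2.imread('pics/c2_side.png')[:,:400]]))
E
```

```text
time_s: 8.12
position: [0.4565, -0.1949, 0.0984]
tool_rot: [[-0.997, 0.079, 0.0], [0.079, 0.997, -0.0], [-0.0, -0.0, -1.0]]
ft_force: [0.2, -0.2, 0.4]
grip_width: 0.0143
gripper_force: 29.2
time_s: 8.78
position: [0.4571, -0.1953, 0.1483]
tool_rot: [[-0.997, 0.079, 0.003], [0.079, 0.997, -0.002], [-0.003, -0.002, -1.0]]
ft_force: [0.9, -0.2, -0.4]
grip_width: 0.0146
gripper_force: 29.2
[ 3.969  19.2058 12.7804]
[(0.76, array([0.4356, 0.0013, 0.008 ]))]
[(0.66, array([ 0.6214, -0.117 ,  0.008 ]))]
[(0.78, array([0.4373, 0.0039, 0.008 ]))]
[(0.56, array([ 0.601 , -0.1096,  0.008 ]))]
```

View pics/c2.png

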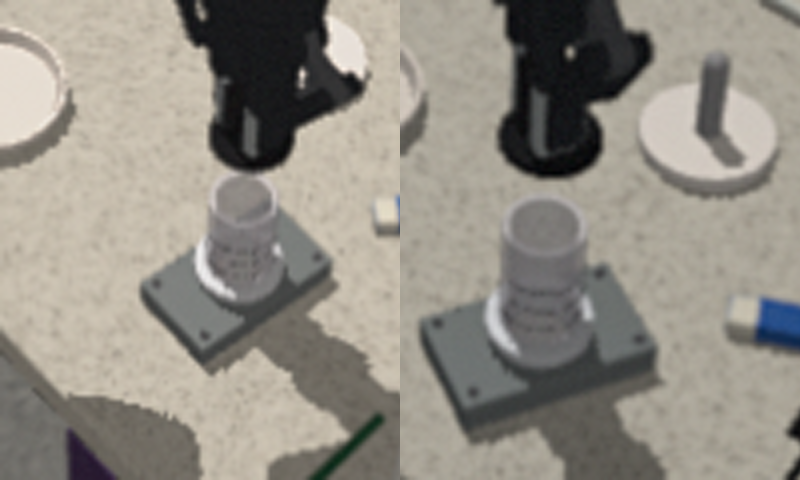

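The lid is held level at (250,145) and the tube still stands untouched. On to the dish.

```bash
python3 -m crank '[0,0.48,2.4,0,0, 0,0.48,2.4,0,0, 0,0.48,2.4,0,0, 0,0.48,2.4,0,0, 0,0.48,2.4,0,0, 0,0.48,2.4,0,0, 0,0.48,2.4,0,0, 0,0.48,2.4,0,0]'
python3 -m crank '[0,0,0,0,0, 0,0,0,2,0, 0,0,0,3,0, 0,0,0,3,0, 0,0,0,2.5,0, 0,0,0,1.2,0, 0,0,0,0.6,0, 0,0,0,0.3,0]'
python3 -m crank '[0,0,0,0.2,0, 0,0,0,0.15,0, 0,0,0,0.1,0, 0,0,0,0,0, 0,0,0,0,0, 0,0,0,0,0, 0,0,0,0,0, 0,0,0,0,0]'
```

```text
time_s: 9.75
position: [0.4328, 0.0007, 0.146]
tool_rot: [[-0.997, 0.079, -0.001], [0.079, 0.997, 0.0], [0.001, 0.0, -1.0]]
ft_force: [0.2, 0.5, -0.4]
grip_width: 0.0142
gripper_force: 29.3
time_s: 10.42
position: [0.4331, -0.0007, 0.0195]
tool_rot: [[-0.997, 0.079, -0.001], [0.079, 0.997, 0.0], [0.001, 0.0, -1.0]]
ft_force: [1.8, 0.1, -0.2]
grip_width: 0.0145
gripper_force: 29.3
time_s: 11.08
position: [0.4337, -0.0006, 0.0163]
tool_rot: [[-0.997, 0.079, 0.001], [0.079, 0.997, -0.0], [-0.001, -0.0, -1.0]]
ft_force: [-0.1, -0.7, 6.1]
grip_width: 0.0143
gripper_force: 29.7
```

```bash
python3 -m crank '[3.5,0,0,0,0, 3.5,0,0,0,0, 3.5,0,0,0,0, 3.5,0,0,-0.3,0, 3.5,0,0,-2,0, 3.5,0,0,-3,0, 3.5,0,0,-3,0, 3.5,0,0,-3,0]'
python3 -m crank '[7.5,0,0,-3,0, 7.5,-0.35,-2.7,-2,0, 7.5,-0.35,-2.7,0,0, 7.5,-0.35,-2.7,0,0, 7.5,-0.35,-2.7,0,0, 7.5,-0.35,-2.7,0,0, 7.5,-0.35,-2.7,0,0, 7.5,-0.35,-2.7,0,0]'
python3 - <<'E'
from k import *
print(env.observe()['position'])
o={}
for c in('scene','side'):
    p=shot(c); o[c]=p
    cv2.imwrite(f'pics/c3_{c}.png',cv2.resize(p['color'][230:350,220:360,::-1],None,fx=4,fy=4,interpolation=cv2.INTER_CUBIC))
    for n,z in [('lid',.016),('tube',.057)]:
        print(n,[ (round(r['score'],2),atz(p,*(np.array(r['at'])*[560,420]),z)) for r in spotter.look_for(p,n)[:2]])
cv2.imwrite('pics/c3.png',np.hstack([cv2.imread('pics/c3_scene.png')[:,100:500],cv2.imread('pics/c3_side.png')[:,:400]]))
E
```

```text
time_s: 11.75
position: [0.4328, -0.0003, 0.1303]
tool_rot: [[-0.997, 0.079, -0.001], [0.079, 0.997, 0.0], [0.001, 0.0, -1.0]]
ft_force: [0.1, -0.1, -0.4]
grip_width: 0.0348
gripper_force: 0.0
time_s: 12.42
position: [0.4425, -0.192, 0.1789]
tool_rot: [[-0.997, 0.079, -0.0], [0.079, 0.997, 0.0], [0.0, 0.0, -1.0]]
ft_force: [0.9, -0.0, -0.0]
grip_width: 0.0747
gripper_force: 0.0
[ 0.4425 -0.192   0.1789]
lid [(0.75, array([ 0.4277, -0.0073,  0.016 ])), (0.52, array([0.4329, 0.1698, 0.016 ]))]
tube [(0.65, array([ 0.4529, -0.1963,  0.057 ]))]
lid [(0.59, array([ 0.4381, -0.0051,  0.016 ]))]
tube [(0.61, array([ 0.4477, -0.2074,  0.057 ]))]
```

View pics/c3.png

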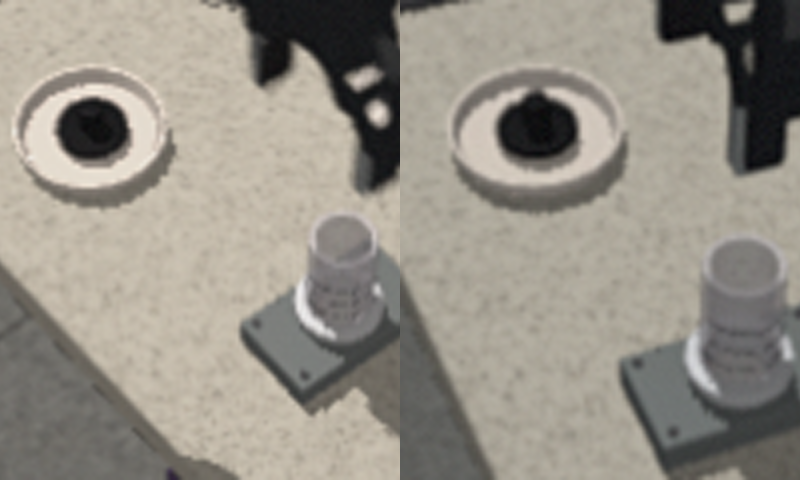

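The lid sits upright mid-dish ((93,130), (540,128)). The tube's rim centre is at full-frame (330.5,289.5) in scene and (305.7,296) in side.

Run:
```python
from k import *
a,b=shot('scene'),shot('side')
A=atz(a,330.5,289.5,.09);B=atz(b,305.7,296.2,.09);print(A,B); M=(A+B)/2
print(rel([M[0],M[1],.049]), rel([.4565,-.1945,.049]))
```

```text
[ 0.456 -0.195  0.09 ] [ 0.4579 -0.1976  0.09  ]
[-1.4722 -0.5446 12.9924] [-1.4099 -0.3659 12.9925]
```

```bash
python3 -m crank '[7.5,-1.44,-0.45,0,0, 7.5,0,0,1,0, 7.5,0,0,3,0, 7.5,0,0,3,0, 7.5,0,0,3,0, 7.5,0,0,2,0, 7.5,0,0,0.7,0, 7.5,0,0,0.3,0]' 40
python3 -m crank '[5,0,0,0,0, 5,0,0,0,0, 5,0,0,0,0, 0,0,0,0,0, 0,0,0,0,0, 0,0,0,0,0, 0,0,0,0,0, 0,0,0,0,0]' 40
python3 -m crank '[0,0,0,0,0, 0,0,0,-0.3,0, 0,0,0,-1,0, 0,0,0,-2,0, 0,0,0,-2,0, 0,0,0,-1.7,0, 0,0,0,0,0, 0,0,0,0,0]'
python3 - <<'E'
from k import *
print(rel([.596,-.106,.105]))
o={}
for c in('scene','side'):
    p=shot(c); o[c]=p
    cv2.imwrite(f'pics/c4_{c}.png',cv2.resize(p['color'][230:350,270:410,::-1],None,fx=4,fy=4,interpolation=cv2.INTER_CUBIC))
cv2.imwrite('pics/c4.png',np.hstack([cv2.imread('pics/c4_scene.png')[:,:400],cv2.imread('pics/c4_side.png')[:,:400]]))
E
```

```text
time_s: 13.48
position: [0.4566, -0.1956, 0.0481]
tool_rot: [[-0.997, 0.078, -0.002], [0.078, 0.997, 0.001], [0.002, 0.001, -1.0]]
ft_force: [0.6, -0.2, -0.1]
grip_width: 0.0748
gripper_force: 0.0
time_s: 14.15
position: [0.4573, -0.1967, 0.0499]
tool_rot: [[-0.997, 0.079, 0.002], [0.079, 0.997, -0.001], [-0.002, -0.001, -1.0]]
ft_force: [-0.6, -0.3, 6.2]
grip_width: 0.0361
gripper_force: 39.6
time_s: 14.82
position: [0.4569, -0.1965, 0.1192]
tool_rot: [[-0.997, 0.079, 0.001], [0.079, 0.997, -0.001], [-0.001, -0.001, -1.0]]
ft_force: [-0.4, 0.0, -2.5]
grip_width: 0.0357
gripper_force: 40.3
[-13.153   10.1158   1.4305]
```

View pics/c4.png

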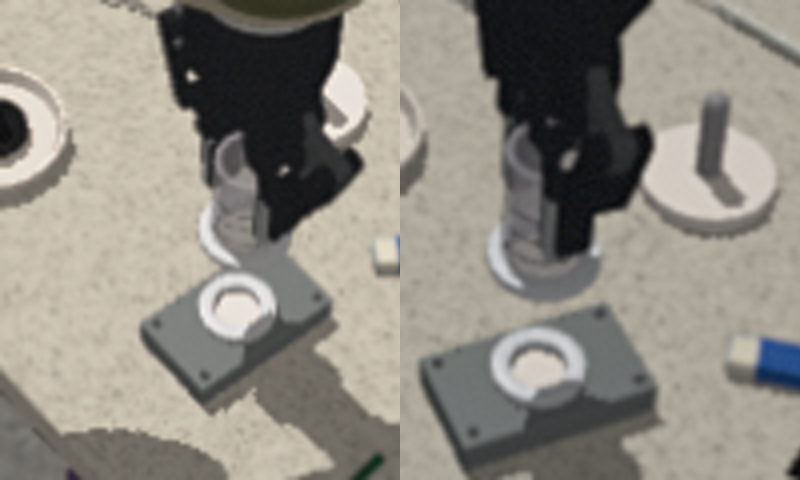

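The tube hangs upright in the fingers, the chamber has stayed put with its seat open, and the pin shows in side at tip (348.7,254.5) and foot (347,272.7).

Run:
```python
from k import *
b=shot('side'); print(atz(b,348.7,254.5,.06),atz(b,347,272.7,.01))
# w2 geometry: rebuild wrist pose from TCP offset is fixed; use current wrist pose shifted
p=shot('wrist','w5'); s=env.observe(); q=dict(p); T=np.array(p['pose']).copy(); T[:3,3]+=np.array([.5147,-.2188,.2792])-s['position']; q['pose']=T
print('post w2',atz(q,358,219,.01),'scope edge',atz(q,482,225,.05),atz(q,478,350,.05))
for r in spotter.look_for(p,'drain_post')[:2]: print(r['score'],np.array(r['at'])*[560,420],atz(p,*(np.array(r['at'])*[560,420]),.02))
```

```text
[ 0.6008 -0.1072  0.06  ] [ 0.6017 -0.1083  0.01  ]
post w2 [ 0.5955 -0.1063  0.01  ] scope edge [0.6027 0.0542 0.05  ] [0.82   0.0774 0.05  ]
0.66 [375.984 296.898] [ 0.5521 -0.1103  0.02  ]
```

```bash
python3 -m crank '[0,-1.67,1.25,0,0, 0,-1.67,1.25,0,0, 0,-1.67,1.25,0,0, 0,-1.67,1.25,0,0, 0,-1.67,1.25,0,0, 0,-1.67,1.25,0,0, 0,-1.67,1.25,0,0, 0,-1.67,1.25,0,0]'
python3 -m crank '[0,0,0,0,0, 0,0,0,0.5,0, 0,0,0,0.5,0, 0,0,0,0.5,0, 0,0,0,0,0, 0,0,0,0,0, 0,0,0,0,0, 0,0,0,0,0]'
python3 - <<'E'
from k import *
for c in('scene','side'):
    p=shot(c)
    cv2.imwrite(f'pics/c5_{c}.png',cv2.resize(p['color'][170:290,295:395,::-1],None,fx=4,fy=4,interpolation=cv2.INTER_CUBIC))
cv2.imwrite('pics/c5.png',np.hstack([cv2.imread('pics/c5_scene.png'),cv2.imread('pics/c5_side.png')]))
E
```

```text
time_s: 15.73
position: [0.5985, -0.1065, 0.1179]
tool_rot: [[-0.997, 0.079, -0.001], [0.079, 0.997, 0.001], [0.001, 0.0, -1.0]]
ft_force: [-0.5, -0.0, -1.1]
grip_width: 0.0361
gripper_force: 40.3
time_s: 16.4
position: [0.5979, -0.1075, 0.1041]
tool_rot: [[-0.997, 0.079, 0.0], [0.079, 0.997, -0.0], [-0.0, -0.0, -1.0]]
ft_force: [0.2, -0.3, -1.7]
grip_width: 0.0366
gripper_force: 40.3
```

View pics/c5.png

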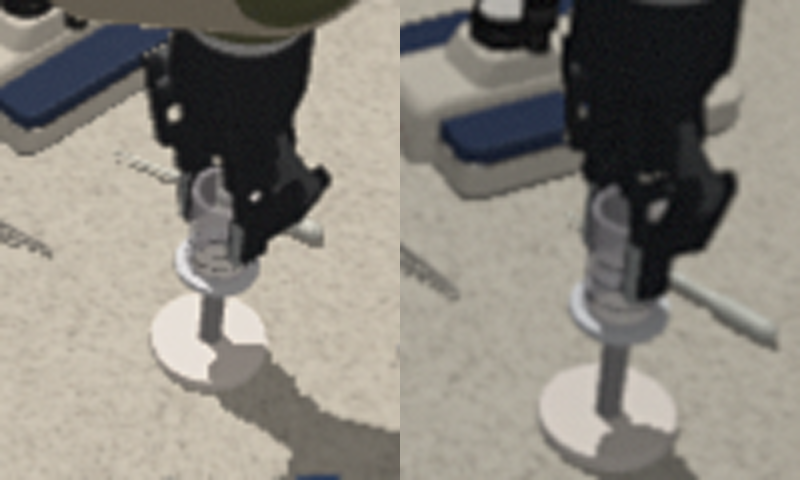

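The tube's flange hangs right above the pin: flange centre at (217,262) and (618,305), pin foot at (210,337) and (608,412). A numerical check comes first.

Run:
```python
from k import *
for c,f,g,ox in(('scene',(217,265),(209,338),0),('side',(619,308),(608,410),400)):
    p=shot(c); k=lambda q:((q[0]-ox)/4+295,q[1]/4+170)
    print(c,atz(p,*k(f),.082),atz(p,*k(g),.01))
print(env.observe()['position'])
```

```text
scene [ 0.596  -0.1087  0.082 ] [ 0.5985 -0.1067  0.01  ]
side [ 0.5996 -0.1093  0.082 ] [ 0.602  -0.1078  0.01  ]
[ 0.5979 -0.1073  0.104 ]
```

```bash
python3 -m crank '[0,-0.2,0.15,0,0, 0,0,0,1,0, 0,0,0,1,0, 0,0,0,1.2,0, 0,0,0,1.2,0, 0,0,0,1.2,0, 0,0,0,0.7,0, 0,0,0,0.3,0]'
python3 -m crank '[0,0,0,0.15,0, 0,0,0,0.1,0, 0,0,0,0,0, 0,0,0,0,0, 0,0,0,0,0, 0,0,0,0,0, 0,0,0,0,0, 0,0,0,0,0]'
```

```text
time_s: 17.27
position: [0.5991, -0.1056, 0.0359]
tool_rot: [[-0.997, 0.079, -0.003], [0.079, 0.997, 0.001], [0.003, 0.001, -1.0]]
ft_force: [-7.9, 4.5, 20.0]
grip_width: 0.0364
gripper_force: 42.3
time_s: 17.93
position: [0.5999, -0.1058, 0.036]
tool_rot: [[-0.997, 0.079, 0.0], [0.079, 0.997, -0.0], [-0.0, -0.0, -1.0]]
ft_force: [-4.1, 1.2, 6.1]
grip_width: 0.0362
gripper_force: 40.7
```

```bash
python3 -m crank '[7.5,0,0,0,0, 7.5,0,0,0,0, 7.5,0,0,0,0, 7.5,0,0,0,0, 7.5,0,0,-1,0, 7.5,0,0,-3,0, 7.5,0,0,-3,0, 7.5,0,0,-3,0]'
python3 -m crank '[7.5,0,0,-3,0, 7.5,0,0,-3,0, 7.5,3,0,-2,0, 7.5,3,0,-1,0, 7.5,3,0,-1,0, 7.5,3,0,-1,0, 7.5,2,0,0,0, 7.5,0.5,3.5,0,0]'
python3 -m crank '[7.5,0.5,3.5,0,0, 7.5,0.5,3.5,0,0, 7.5,0.5,3.5,0,0, 7.5,0.5,3.5,0,0, 7.5,0.5,3.5,0,0, 7.5,0.5,3.5,0,0, 7.5,0.5,3.5,0,0, 7.5,0.5,3.5,0,0]'
python3 -m crank '[7.5,0,3.5,0,0, 7.5,0,3.5,0,0, 7.5,0,0,0,0.12, 7.5,0,0,0,0.12, 7.5,0,0,0,0.12, 7.5,0,0,0,0.12, 7.5,0,0,0,0.12, 7.5,0,0,0,0.12]'
python3 - <<'E'
from k import *
p=shot('wrist','w6')
for r in spotter.look_for(p,'cover')[:2]: print(r['score'],np.array(r['at'])*[560,420],atz(p,*(np.array(r['at'])*[560,420]),.022))
for c in('scene','side'):
    p=shot(c)
    cv2.imwrite(f'pics/c6_{c}.png',cv2.resize(p['color'][200:350,240:370,::-1],None,fx=3,fy=3,interpolation=cv2.INTER_CUBIC))
a=np.hstack([cv2.imread('pics/c6_scene.png'),cv2.imread('pics/c6_side.png')]);cv2.imwrite('pics/c6.png',a)
E
```

```text
time_s: 18.6
position: [0.5999, -0.1059, 0.1372]
tool_rot: [[-0.997, 0.079, 0.0], [0.079, 0.997, 0.0], [-0.0, 0.0, -1.0]]
ft_force: [0.7, 0.0, 0.4]
grip_width: 0.0751
gripper_force: 0.0
time_s: 19.27
position: [0.4561, -0.0627, 0.2468]
tool_rot: [[-0.996, 0.085, 0.002], [0.085, 0.996, -0.002], [-0.002, -0.002, -1.0]]
ft_force: [1.8, 0.3, 0.4]
grip_width: 0.0751
gripper_force: 0.0
time_s: 19.93
position: [0.4398, 0.2244, 0.2462]
tool_rot: [[-0.997, 0.079, 0.001], [0.079, 0.997, 0.0], [-0.001, 0.0, -1.0]]
ft_force: [1.6, -0.9, -0.4]
grip_width: 0.075
gripper_force: 0.0
time_s: 20.6
position: [0.4458, 0.2925, 0.2461]
tool_rot: [[-0.693, 0.721, 0.001], [0.721, 0.693, 0.0], [-0.0, 0.001, -1.0]]
ft_force: [-0.1, -0.4, 0.2]
grip_width: 0.0751
gripper_force: 0.0
0.96 [286.888 133.182] [0.4139 0.3388 0.022 ]
```

View pics/w6.png

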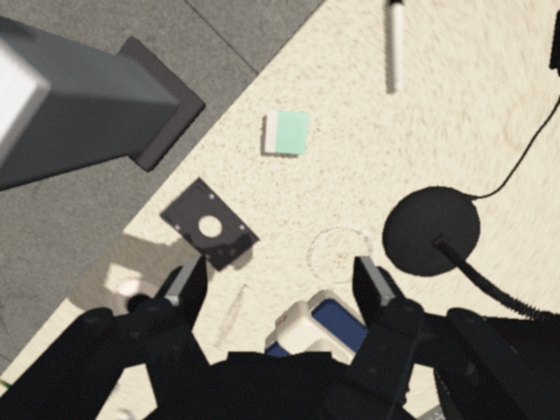

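View pics/c6.png

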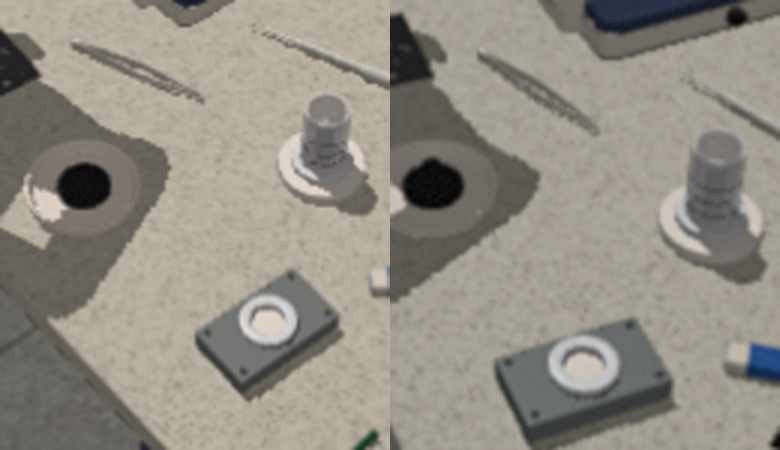

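Tube and lid are both standing right. The cover's corners in the wrist view are (267,112), (308,112), (306,154), (264,153). The carrier's are (200,178), (259,240), (219,271), (161,213), with its window at (210,227).

Run:
```python
from k import *
p=shot('wrist'); s=env.observe()
def sq(pts,z):
    W=np.array([atz(p,*q,z) for q in pts]); print(W[:,:2].tolist(),'c',W.mean(0),[ (round(np.degrees(np.arctan2(*(W[(i+1)%4]-W[i])[1::-1])),1),round(np.linalg.norm(W[(i+1)%4]-W[i]),4)) for i in range(4)]); return W.mean(0)
c=sq([(267,112),(308,112),(306,154),(264,153)],.022); print(rel([*c[:2],.013]),np.degrees(np.arctan2(s['tool_rot'][1,1],s['tool_rot'][0,1])))
sq([(200,178),(259,240),(219,271),(161,213)],.012); print(atz(p,210,227,.005))
# colour-based cover mask
im=p['color'].astype(int); m=((im[:,:,1]-im[:,:,0]>15)).astype(np.uint8); m[:80]=0; m[180:]=0; m[:,:240]=0; m[:,340:]=0
k=np.argwhere(m)[:,::-1].astype(np.float32); r=cv2.minAreaRect(k); print(len(k),r); 
W=np.array([atz(p,*q,.022) for q in cv2.boxPoints(r)]); print(W[:,:2].tolist(),[ (round(np.degrees(np.arctan2(*(W[(i+1)%4]-W[i])[1::-1])),1),round(np.linalg.norm(W[(i+1)%4]-W[i]),4)) for i in range(4)])
```

```text
[[0.3791806102711536, 0.3392831288873706], [0.41406379406074906, 0.3735135323760079], [0.44817326135835106, 0.3372151322094577], [0.4100906827947515, 0.3015918333486058]] c [0.4129 0.3379 0.022 ] [(np.float64(44.5), np.float64(0.0489)), (np.float64(-46.8), np.float64(0.0498)), (np.float64(-136.9), np.float64(0.0521)), (np.float64(129.4), np.float64(0.0487))]
[ 5.5595  0.8171 23.2687] 44.43175915730438
[[0.3730951593725927, 0.2181774308777631], [0.488761248876129, 0.2079156848620029], [0.4808926245627027, 0.1314891159145401], [0.3661261409556925, 0.1435286168094448]] c [0.4272 0.1753 0.012 ] [(np.float64(-5.1), np.float64(0.1161)), (np.float64(-95.9), np.float64(0.0768)), (np.float64(174.0), np.float64(0.1154)), (np.float64(84.7), np.float64(0.075))]
[0.4278 0.1715 0.005 ]
1256 ((291.1214294433594, 132.36085510253906), (30.287391662597656, 42.069923400878906), 4.236394882202148)
[[0.41869255827721685, 0.311366321491248], [0.3868016204339132, 0.3495147426720399], [0.41428681432832487, 0.3729303211709701], [0.4473996856476872, 0.3356646968562541]] [(np.float64(129.9), np.float64(0.0497)), (np.float64(40.4), np.float64(0.0361)), (np.float64(-48.4), np.float64(0.0499)), (np.float64(-139.8), np.float64(0.0376))]
```

```bash
python3 -m crank '[7.5,1.85,0.27,0,0, 7.5,1.85,0.27,0,0, 7.5,1.85,0.27,0,0, 7.5,0,0,2,0.04, 7.5,0,0,3.5,0, 7.5,0,0,3.5,0, 7.5,0,0,3.5,0, 7.5,0,0,3.5,0]' 30
python3 -m crank '[7.5,0,0,2.5,0, 7.5,0,0,2,0, 7.5,0,0,1.5,0, 7.5,0,0,0.9,0, 7.5,0,0,0.5,0, 7.5,0,0,0,0, 7.5,0,0,0,0, 7.5,0,0,0,0]'
python3 - <<'E'
from k import *
s=env.observe();print(s['position'],s['tool_rot'][:,1])
for c in('scene','side'):
    p=shot(c)
    for r in spotter.look_for(p,'cover')[:1]: print(c,r['score'],np.array(r['at'])*[560,420],atz(p,*(np.array(r['at'])*[560,420]),.02))
E
```

```text
time_s: 21.52
position: [0.4128, 0.3379, 0.0842]
tool_rot: [[-0.671, 0.742, 0.001], [0.742, 0.671, 0.0], [-0.0, 0.001, -1.0]]
ft_force: [0.2, 1.1, -0.7]
grip_width: 0.0749
gripper_force: 0.0
time_s: 22.18
position: [0.4134, 0.3382, 0.0123]
tool_rot: [[-0.669, 0.744, 0.002], [0.744, 0.669, 0.001], [-0.0, 0.002, -1.0]]
ft_force: [-0.3, 0.2, -0.0]
grip_width: 0.075
gripper_force: 0.0
[0.4134 0.3382 0.0123] [0.7435 0.6687 0.0017]
scene 0.56 [347.48  261.786] [ 0.5773 -0.1285  0.02  ]
side 0.63 [204.792 177.492] [0.4334 0.3437 0.02  ]
```

```bash
python3 -m crank '[6,0,0,0,0, 5.4,0,0,0,0, 5,0,0,0,0, 4,0,0,0,0, 4,0,0,0,0, 4,0,0,0,0, 4,0,0,0,0, 4,0,0,0,0]' 30
python3 -m crank '[4,0,0,0,0, 4,0,0,-0.3,0, 4,0,0,-0.7,0, 4,0,0,-1,0, 4,0,0,-2,0, 4,0,0,-2,0, 4,0,0,-2,0, 4,0,0,0,0]'
```

```text
time_s: 23.05
position: [0.413, 0.3379, 0.0118]
tool_rot: [[-0.668, 0.744, 0.0], [0.744, 0.668, 0.0], [-0.0, 0.0, -1.0]]
ft_force: [-0.4, -1.4, 5.1]
grip_width: 0.0489
gripper_force: 30.6
time_s: 23.72
position: [0.4145, 0.3388, 0.0956]
tool_rot: [[-0.668, 0.744, 0.007], [0.744, 0.668, 0.003], [-0.002, 0.007, -1.0]]
ft_force: [0.8, 0.0, -0.1]
grip_width: 0.0488
gripper_force: 31.3
```

Run:
```python
from k import *
S={c:shot(c) for c in('scene','side')}
for c,seat,cor in (('scene',(268,320),[(198,332),(243,383),(338,314),(291,271)]),('side',(193,364),[(107,370),(138,430),(282,374),(247,322)])):
    k=lambda q:(q[0]/3+240,q[1]/3+200)
    p=S[c]; W=np.array([atz(p,*k(q),.018) for q in cor]); d=W[2]-W[1]+W[3]-W[0]
    print(c,atz(p,*k(seat),.024),W.mean(0),np.degrees(np.arctan2(d[1],d[0])),np.linalg.norm(d)/2)
s=env.observe();print(rel([.457,-.194,.1]))
```

```text
scene [ 0.4564 -0.1955  0.024 ] [ 0.4568 -0.1956  0.018 ] -2.0103387739155387 0.09186266718989683
side [ 0.4581 -0.1978  0.024 ] [ 0.4583 -0.2001  0.018 ] 0.6578802253485773 0.09650261941225456
[-42.5046 -32.2905  -0.8223]
```

```bash
python3 -m crank '[4,-2.66,-2.03,0,0, 4,-2.66,-2.03,0,0, 4,-2.66,-2.03,0,0, 4,-2.66,-2.03,0,0, 4,-2.66,-2.03,0,0, 4,-2.66,-2.03,0,0, 4,-2.66,-2.03,0,0, 4,-2.66,-2.03,0,0]'
python3 -m crank '[4,-2.66,-2.03,0,0, 4,-2.66,-2.03,0,0, 4,-2.66,-2.03,0,0, 4,-2.66,-2.03,0,0, 4,-2.66,-2.03,0,0, 4,-2.66,-2.03,0,0, 4,-2.66,-2.03,0,0, 4,-2.66,-2.03,0,0]'
python3 -m crank '[4,0,0,0,-0.115, 4,0,0,0,-0.115, 4,0,0,0,-0.115, 4,0,0,0,-0.115, 4,0,0,0,-0.115, 4,0,0,0,-0.115, 4,0,0,0,-0.115, 4,0,0,0,0]'
python3 - <<'E'
from k import *
s=env.observe();print(rel([.457,-.1955,.03]))
for c in('scene','side'):
    p=shot(c)
    for r in spotter.look_for(p,'cover')[:1]: print(c,r['score'],np.array(r['at'])*[560,420],atz(p,*(np.array(r['at'])*[560,420]),.1))
    cv2.imwrite(f'pics/c7_{c}.png',cv2.resize(p['color'][230:350,270:400,::-1],None,fx=4,fy=4,interpolation=cv2.INTER_CUBIC)[:,:400])
cv2.imwrite('pics/c7.png',np.hstack([cv2.imread('pics/c7_scene.png'),cv2.imread('pics/c7_side.png')]))
E
```

```text
time_s: 24.48
position: [0.4336, 0.0696, 0.0906]
tool_rot: [[-0.668, 0.744, -0.002], [0.744, 0.668, 0.0], [0.001, -0.001, -1.0]]
ft_force: [0.8, 0.2, 0.5]
grip_width: 0.0488
gripper_force: 31.3
time_s: 25.15
position: [0.4551, -0.1972, 0.0904]
tool_rot: [[-0.668, 0.744, -0.002], [0.744, 0.668, 0.001], [0.002, -0.0, -1.0]]
ft_force: [1.1, 0.6, -0.5]
grip_width: 0.0485
gripper_force: 31.3
time_s: 25.82
position: [0.4553, -0.1955, 0.0904]
tool_rot: [[-1.0, 0.03, -0.002], [0.03, 1.0, 0.001], [0.002, 0.001, -1.0]]
ft_force: [0.0, -0.1, -0.9]
grip_width: 0.0489
gripper_force: 31.3
[-0.1788 -0.0068  6.0397]
scene 0.69 [326.48  291.186] [ 0.4416 -0.1976  0.1   ]
side 0.76 [300.608 288.288] [ 0.4536 -0.1858  0.1   ]
```

View pics/c7.png

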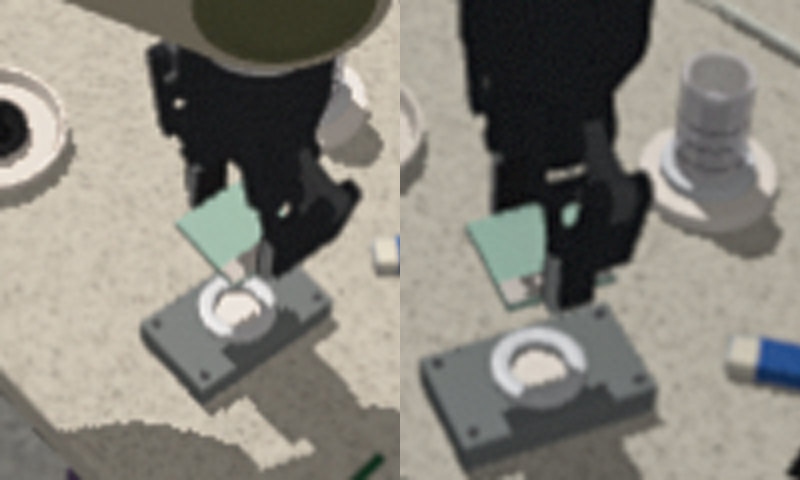

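The cover hangs level above the seat. Its near corners are at (177,224) and (235,282) in the left half, (467,230) and (510,307) in the right. I'll work out how it sits in the grip.

Run:
```python
from k import *
S={c:shot(c) for c in('scene','side')}
print(env.observe()['position'])
for c,ox,cor in (('scene',0,[(177,222),(235,281)]),('side',400,[(467,230),(510,306)])):
    W=np.array([atz(S[c],(q[0]-ox)/4+270,q[1]/4+230,.099) for q in cor]); d=W[1]-W[0]; print(c,W,W.mean(0),np.degrees(np.arctan2(d[1],d[0])),np.linalg.norm(d))
    seat=atz(S[c],((235 if c=='scene' else 538)-ox)/4+270,(308 if c=='scene' else 367)/4+230,.024); print('seat',seat)
```

```text
[ 0.4557 -0.1957  0.0911]
scene [[ 0.4321 -0.1696  0.099 ]
 [ 0.4304 -0.2169  0.099 ]] [ 0.4313 -0.1932  0.099 ] -92.0957059032708 0.04728669932927873
seat [ 0.4548 -0.1953  0.024 ]
side [[ 0.4328 -0.1736  0.099 ]
 [ 0.4311 -0.2201  0.099 ]] [ 0.4319 -0.1969  0.099 ] -92.14623775128734 0.04653577260810718
seat [ 0.458  -0.1988  0.024 ]
```

```bash
python3 -m crank '[4,0,0,1.5,0, 4,0,0,1.5,0, 4,0,0,1.5,0, 4,0,0,1.2,0, 4,0,0,0.7,0, 4,0,0,0.3,0, 4,0,0,0.15,0, 4,0,0,0,0]'
python3 -m crank '[4,0,0,0.1,0, 4,0,0,0.1,0, 4,0,0,0,0, 4,0,0,0,0, 4,0,0,0,0, 4,0,0,0,0, 4,0,0,0,0, 4,0,0,0,0]'
```

```text
time_s: 26.78
position: [0.456, -0.1959, 0.023]
tool_rot: [[-0.999, 0.034, 0.0], [0.034, 0.999, -0.0], [-0.0, -0.0, -1.0]]
ft_force: [0.2, 0.1, -0.5]
grip_width: 0.0489
gripper_force: 31.3
time_s: 27.45
position: [0.4558, -0.1958, 0.0209]
tool_rot: [[-0.999, 0.034, 0.0], [0.034, 0.999, -0.0], [-0.0, -0.0, -1.0]]
ft_force: [-0.1, -0.7, -0.7]
grip_width: 0.049
gripper_force: 31.3
```

```bash
python3 -m crank '[4,0,0,0.1,0, 4,0,0,0.05,0, 4,0,0,0,0, 4,0,0,0,0, 6,0,0,0,0, 6,0,0,0,0, 6,0,0,0,0, 6,0,0,0,0]'
python3 -m crank '[8.4,0,0,-0.5,0, 8.4,0,0,-1,0, 8.4,0,0,-2,0, 8.4,0,0,-2,0, 8.4,0,0,-2,0, 8.4,0,0,0,0, 8.4,0,0,0,0, 8.4,0,0,0,0]'
python3 - <<'E'
from k import *
for c in('scene','side'):
    p=shot(c)
    for n,z in (('cover',.03),('chamber',.018)):
      for r in spotter.look_for(p,n)[:1]: print(c,n,r['score'],np.array(r['at'])*[560,420],atz(p,*(np.array(r['at'])*[560,420]),z))
    im=p['color'].astype(int); g=np.argwhere((im[:,:,1]-im[:,:,0]>20)&(im[:,:,2]-im[:,:,0]<45))[:,::-1]
    g=g[(g[:,0]>300)&(g[:,0]<350)&(g[:,1]>270)&(g[:,1]<345)]; print(len(g),g.min(0),g.max(0),atz(p,*g.mean(0).tolist(),.03))
E
```

```text
time_s: 28.12
position: [0.4558, -0.1958, 0.0192]
tool_rot: [[-0.999, 0.034, -0.0], [0.034, 0.999, 0.0], [0.0, 0.0, -1.0]]
ft_force: [-0.1, 0.4, -0.5]
grip_width: 0.06
gripper_force: 0.0
time_s: 28.78
position: [0.4555, -0.1955, 0.0938]
tool_rot: [[-0.999, 0.034, -0.001], [0.034, 0.999, 0.001], [0.001, 0.001, -1.0]]
ft_force: [0.2, 0.5, -0.1]
grip_width: 0.0836
gripper_force: 0.0
scene cover 0.85 [331.296 308.784] [ 0.4531 -0.2051  0.03  ]
scene chamber 0.56 [322.616 317.604] [ 0.4288 -0.2042  0.018 ]
292 [314 293] [339 314] [ 0.4545 -0.1881  0.03  ]
side cover 0.67 [305.816 318.696] [ 0.4608 -0.1979  0.03  ]
side chamber 0.96 [298.984 335.58 ] [ 0.4375 -0.2185  0.018 ]
220 [301 307] [317 324] [ 0.4666 -0.1933  0.03  ]
```

```bash
python3 -m crank '[8.4,-0.1,0,2,0, 8.4,0,0,2,0, 8.4,0,0,2,0, 8.4,0,0,1.5,0, 8.4,0,0,1,0, 8.4,0,0,0.5,0, 8.4,0,0,0.1,0, 8.4,0,0,0,0]' 70
python3 -m crank '[7.5,0,0,0,0, 6.7,0,0,0,0, 6.2,0,0,0,0, 5.8,0,0,0,0, 5,0,0,0,0, 4.5,0,0,0,0, 4.5,0,0,0,0, 4.5,0,0,0,0]' 70
```

```text
time_s: 29.75
position: [0.4569, -0.1959, 0.0033]
tool_rot: [[-0.999, 0.034, -0.0], [0.034, 0.999, 0.0], [0.0, 0.0, -1.0]]
ft_force: [0.8, -0.7, 0.6]
grip_width: 0.0843
gripper_force: 0.0
time_s: 30.42
position: [0.4569, -0.1958, 0.0042]
tool_rot: [[-0.999, 0.034, 0.001], [0.034, 0.999, -0.0], [-0.001, -0.0, -1.0]]
ft_force: [-1.6, 1.6, 8.7]
grip_width: 0.0539
gripper_force: 73.8
```

```bash
python3 -m crank '[4.5,0,0,-0.1,0, 4.5,0,0,-0.2,0, 4.5,0,0,-0.4,0, 4.5,0,0,-0.6,0, 4.5,0,0,-0.8,0, 4.5,0,0,-0.8,0, 4.5,0,0,-0.8,0, 4.5,0,0,-0.8,0]'
python3 -m crank '[4.5,0,0,-0.8,0, 4.5,0,0,-0.8,0, 4.5,0,0,-0.6,0, 4.5,0,0,-0.4,0, 4.5,0,0,-0.2,0, 4.5,0,0,0,0, 4.5,0,0,0,0, 4.5,0,0,0,0]'
python3 - <<'E'
from k import *
print(rel([.426,.170,.08]))
for c in('scene','side'):
    p=shot(c)
    for n,z in (('cover',.1),('chamber',.09),('carrier',.01)):
      for r in spotter.look_for(p,n)[:1]: print(c,n,r['score'],np.array(r['at'])*[560,420],atz(p,*(np.array(r['at'])*[560,420]),z))
E
```

```text
time_s: 31.08
position: [0.4569, -0.1958, 0.0494]
tool_rot: [[-0.999, 0.034, 0.0], [0.034, 0.999, -0.0], [-0.0, -0.0, -1.0]]
ft_force: [-0.2, -0.4, -4.4]
grip_width: 0.0542
gripper_force: 74.3
time_s: 31.75
position: [0.4566, -0.1957, 0.0759]
tool_rot: [[-0.999, 0.034, -0.001], [0.034, 0.999, 0.001], [0.001, 0.001, -1.0]]
ft_force: [1.0, -1.1, -5.5]
grip_width: 0.0539
gripper_force: 74.4
[ 4.2988 36.4432 -0.3832]
scene cover 0.64 [327.096 291.69 ] [ 0.4417 -0.1993  0.1   ]
scene chamber 0.81 [314.496 300.594] [ 0.4115 -0.1941  0.09  ]
scene carrier 0.69 [224.112 223.692] [0.4258 0.1724 0.01  ]
side cover 0.95 [301.504 289.59 ] [ 0.4536 -0.1891  0.1   ]
side chamber 0.59 [290.024 308.112] [ 0.4217 -0.2112  0.09  ]
side carrier 0.67 [222.824 213.192] [0.4312 0.1882 0.01  ]
```

```bash
python3 -m crank '[4.5,0.02,0.2,0,0, 4.5,0.06,0.5,0,0, 4.5,0.09,0.8,0,0, 4.5,0.13,1.1,0,0, 4.5,0.165,1.4,0,0, 4.5,0.165,1.4,0,0, 4.5,0.165,1.4,0,0, 4.5,0.165,1.4,0,0]'
python3 -m crank '[4.5,0.165,1.4,0,0, 4.5,0.165,1.4,0,0, 4.5,0.165,1.4,0,0, 4.5,0.165,1.4,0,0, 4.5,0.165,1.4,0,0, 4.5,0.165,1.4,0,0, 4.5,0.165,1.4,0,0, 4.5,0.165,1.4,0,0]'
python3 -m crank '[4.5,0.165,1.4,0,0, 4.5,0.165,1.4,0,0, 4.5,0.165,1.4,0,0, 4.5,0.165,1.4,0,0, 4.5,0.165,1.4,0,0, 4.5,0.165,1.4,0,0, 4.5,0.165,1.4,0,0, 4.5,0.165,1.4,0,0]'
python3 -m crank '[4.5,0.165,1.2,0,0, 4.5,0.165,1,0,0, 4.5,0.13,0.8,0,0, 4.5,0.1,0.5,0,0, 4.5,0.1,0.4,0,0, 4.5,0,0.3,0,0.02, 4.5,0,0.2,0,0.02, 4.5,0,0,0,0.018]'
python3 - <<'E'
from k import *
s=env.observe();print(s['position'],rel([.426,.170,.03]))
for c in('scene','side'):
    p=shot(c)
    cv2.imwrite(f'pics/c8_{c}.png',cv2.resize(p['color'][160:260,170:270,::-1],None,fx=4,fy=4,interpolation=cv2.INTER_CUBIC))
cv2.imwrite('pics/c8.png',np.hstack([cv2.imread('pics/c8_scene.png'),cv2.imread('pics/c8_side.png')]))
E
```

```text
time_s: 32.82
position: [0.4496, -0.1115, 0.0764]
tool_rot: [[-0.999, 0.033, -0.0], [0.033, 0.999, 0.0], [0.0, 0.0, -1.0]]
ft_force: [0.6, -0.7, -4.7]
grip_width: 0.054
gripper_force: 74.4
time_s: 33.48
position: [0.4399, 0.0007, 0.0764]
tool_rot: [[-0.999, 0.033, -0.0], [0.033, 0.999, 0.0], [0.0, 0.0, -1.0]]
ft_force: [-0.2, 0.4, -4.2]
grip_width: 0.0537
gripper_force: 74.4
time_s: 34.15
position: [0.4302, 0.113, 0.0764]
tool_rot: [[-0.999, 0.033, -0.0], [0.033, 0.999, 0.0], [0.0, 0.0, -1.0]]
ft_force: [0.2, 0.5, -5.0]
grip_width: 0.0537
gripper_force: 74.4
time_s: 34.82
position: [0.4261, 0.1555, 0.0763]
tool_rot: [[-0.996, 0.093, 0.0], [0.093, 0.996, -0.0], [-0.0, -0.0, -1.0]]
ft_force: [0.3, -0.2, -5.1]
grip_width: 0.0539
gripper_force: 74.4
[0.4261 0.1555 0.0763] [0.1478 1.4396 4.6322]
```

View pics/c8.png

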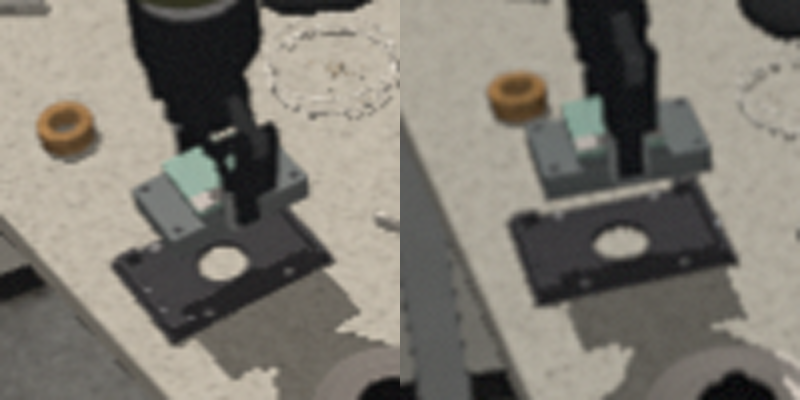

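The covered chamber hangs level with the cover centred on it. The carrier window is at (223,264) and (622,242), with corners (112,262), (172,340), (333,260) on the left and (510,220), (537,302), (738,262), (697,182) on the right.

Run:
```python
from k import *
S={c:shot(c) for c in('scene','side')}
def w(c,q,z): return atz(S[c],(q[0]-(400 if c=='side' else 0))/4+170,q[1]/4+160,z)[:2]
for c,win,cor in (('scene',(223,264),[(112,262),(172,338),(333,259)]),('side',(622,242),[(510,218),(537,300),(738,260),(697,182)])):
    W=np.array([w(c,q,.012) for q in cor]); ctr=(W[0]+W[2])/2; d=W[2]-W[1]
    print(c,'window',w(c,win,.005),'ctr',ctr,np.degrees(np.arctan2(d[1],d[0])))
for c,cor in (('scene',[(134,190),(175,226),(307,176)]),('side',[(527,122),(544,180),(712,148),(693,98)])):
    W=np.array([w(c,q,.090) for q in cor]); ctr=(W[0]+W[2])/2; d=W[2]-W[1]
    print(c,'chamber',W.tolist(),ctr,np.degrees(np.arctan2(d[1],d[0])))
p=shot('wrist')
for n in('carrier',):
  for r in spotter.look_for(p,n)[:1]: print(r['score'],np.array(r['at'])*[560,420],atz(p,*(np.array(r['at'])*[560,420]),.005))
```

```text
scene window [0.4266 0.167 ] ctr [0.4249 0.1642] -5.726095626544525
side window [0.4296 0.1646] ctr [0.4283 0.1589] -5.551375450660768
scene chamber [[0.3823131347807459, 0.1845129322190605], [0.38481128739816306, 0.14277986556709066], [0.4710718526283981, 0.12516166576545606]] [0.4267 0.1548] -11.543549397486844
side chamber [[0.38539831169424243, 0.18615537868586296], [0.37800743806155307, 0.12821556239697285], [0.47294251818831745, 0.12008094028960015], [0.48082622312759216, 0.17160700415776142]] [0.4292 0.1531] -4.897492503888698
0.87 [311.696 162.918] [0.3848 0.1831 0.005 ]
```

```bash
python3 -m crank '[4.5,0.03,0.2,0,0, 4.5,0.04,0.4,0,0, 4.5,0.03,0.4,0,0, 4.5,0.03,0.2,0,0, 4.5,0,0.04,0,0, 4.5,0,0,0.2,0, 4.5,0,0,0.5,0, 4.5,0,0,0.8,0]'
python3 -m crank '[4.5,0,0,0.9,0, 4.5,0,0,0.9,0, 4.5,0,0,0.8,0, 4.5,0,0,0.6,0, 4.5,0,0,0.4,0, 4.5,0,0,0.2,0, 4.5,0,0,0.1,0, 4.5,0,0,0.1,0]'
python3 -m crank '[4.5,0,0,0.1,0, 4.5,0,0,0.1,0, 4.5,0,0,0.1,0, 4.5,0,0,0.1,0, 4.5,0,0,0.1,0, 4.5,0,0,0,0, 4.5,0,0,0,0, 4.5,0,0,0,0]'
```

```text
time_s: 35.78
position: [0.4263, 0.1679, 0.0612]
tool_rot: [[-0.996, 0.092, 0.001], [0.092, 0.996, 0.0], [-0.001, 0.0, -1.0]]
ft_force: [-0.4, 0.3, -4.3]
grip_width: 0.0535
gripper_force: 74.5
time_s: 36.45
position: [0.4261, 0.1679, 0.0214]
tool_rot: [[-0.996, 0.092, 0.0], [0.092, 0.996, 0.0], [-0.0, 0.0, -1.0]]
ft_force: [-0.3, 0.1, -4.7]
grip_width: 0.0539
gripper_force: 74.4
time_s: 37.12
position: [0.426, 0.1679, 0.0163]
tool_rot: [[-0.996, 0.092, 0.0], [0.092, 0.996, -0.0], [-0.0, -0.0, -1.0]]
ft_force: [0.4, 0.3, -4.3]
grip_width: 0.0541
gripper_force: 74.4
```

```bash
python3 -m crank '[4.5,0,0,0.1,0, 4.5,0,0,0.1,0, 4.5,0,0,0.1,0, 4.5,0,0,0,0, 4.5,0,0,0,0, 4.5,0,0,0,0, 4.5,0,0,0,0, 4.5,0,0,0,0]'
```

```text
time_s: 37.78
position: [0.426, 0.1679, 0.0133]
tool_rot: [[-0.996, 0.092, 0.0], [0.092, 0.996, -0.0], [-0.0, -0.0, -1.0]]
ft_force: [-0.2, 0.2, -5.1]
grip_width: 0.0539
gripper_force: 74.4
```

No contact 3 mm below lip height, so it is between the lips; lowering the rest.

```bash
python3 -m crank '[4.5,0,0,0.1,0, 4.5,0,0,0.1,0, 4.5,0,0,0.1,0, 4.5,0,0,0.1,0, 4.5,0,0,0,0, 4.5,0,0,0,0, 4.5,0,0,0,0, 4.5,0,0,0,0]'
```

```text
time_s: 38.45
position: [0.4259, 0.1679, 0.0093]
tool_rot: [[-0.996, 0.092, -0.0], [0.092, 0.996, -0.0], [0.0, -0.0, -1.0]]
ft_force: [-0.1, 0.8, -5.2]
grip_width: 0.054
gripper_force: 74.5
```

```bash
python3 -m crank '[4.5,0,0,0.05,0, 4.5,0,0,0.05,0, 4.5,0,0,0,0, 4.5,0,0,0,0, 4.5,0,0,0,0, 4.5,0,0,0,0, 4.5,0,0,0,0, 4.5,0,0,0,0]'
```

```text
time_s: 39.12
position: [0.426, 0.1679, 0.0092]
tool_rot: [[-0.996, 0.092, 0.001], [0.092, 0.996, -0.0], [-0.001, 0.0, -1.0]]
ft_force: [-3.7, -0.4, 11.7]
grip_width: 0.0536
gripper_force: 76.2
```

Contact comes exactly at the predicted floor height. Releasing and lifting.

```bash
python3 -m crank '[5.6,0,0,0,0, 6,0,0,0,0, 6.5,0,0,0,0, 7,0,0,0,0, 7.5,0,0,0,0, 8,0,0,0,0, 8.4,0,0,0,0, 8.4,0,0,0,0]'
python3 -m crank '[8.4,0,0,-0.3,0, 8.4,0,0,-0.5,0, 8.4,0,0,-1,0, 8.4,0,0,-2,0, 8.4,0,0,-3,0, 8.4,0,0,-3,0, 8.4,0,0,-3,0, 8.4,0,0,-3,0]'
python3 -m crank '[8.4,-2,0,-2,0, 8.4,-2,0,-2,0, 8.4,-2,0,-1,0, 8.4,0,0,0,0, 8.4,0,0,0,0, 8.4,0,0,0,0, 8.4,0,0,0,0, 8.4,0,0,0,0]'
python3 - <<'E'
from k import *
S={c:shot(c,'end_'+c) for c in('scene','side','wrist')}
for c in S:
    for n,z in (('cover',.035),('chamber',.023),('carrier',.008),('lid',.02),('tube',.04)):
      for r in spotter.look_for(S[c],n)[:1]: print(c,n,round(r['score'],2),np.round(np.array(r['at'])*[560,420]),atz(S[c],*(np.array(r['at'])*[560,420]),z))
p=S['wrist']; im=p['color'].astype(int); m=((im[:,:,1]-im[:,:,0]>15)).astype(np.uint8)
e=proj(p,[.426,.168,.035])[0]; print('expect',e)
n,l,st,ce=cv2.connectedComponentsWithStats(m)
for i in range(1,n):
    if st[i,4]>150: print(st[i],ce[i],atz(p,*ce[i],.035))
# dark carrier margins round the chamber: sample brightness along chamber axes at lip-top height
R=np.array([[np.cos(-.095),-np.sin(-.095)],[np.sin(-.095),np.cos(-.095)]])
for a,L in ((0,.075),(1,.055)):
    t=np.arange(-L,L+.001,.004); P=[]
    for x in t:
        v=R@([x,.02] if a==0 else [.036,x]); P.append([.426+v[0],.168+v[1],.015])
    q=proj(p,np.array(P)); print([int(im[int(round(b)),int(round(a_))].mean()) if 0<=b<420 and 0<=a_<560 else -1 for a_,b in q])
E
```

```text
time_s: 39.78
position: [0.426, 0.1679, 0.0083]
tool_rot: [[-0.996, 0.092, -0.0], [0.092, 0.996, -0.0], [0.0, -0.0, -1.0]]
ft_force: [1.3, 0.2, -0.2]
grip_width: 0.0838
gripper_force: 0.0
time_s: 40.45
position: [0.4255, 0.1679, 0.1684]
tool_rot: [[-0.996, 0.092, 0.0], [0.092, 0.996, 0.0], [-0.0, 0.0, -1.0]]
ft_force: [0.5, -0.3, 0.8]
grip_width: 0.084
gripper_force: 0.0
time_s: 41.12
position: [0.4848, 0.1625, 0.2159]
tool_rot: [[-0.996, 0.091, -0.001], [0.091, 0.996, -0.0], [0.001, -0.0, -1.0]]
ft_force: [-0.3, 0.7, 0.1]
grip_width: 0.084
gripper_force: 0.0
scene cover 0.68 [223. 227.] [0.4059 0.1445 0.035 ]
scene chamber 0.83 [223. 225.] [0.4157 0.1609 0.023 ]
scene carrier 0.75 [231. 234.] [0.4207 0.1327 0.008 ]
scene tube 0.59 [346. 248.] [ 0.5924 -0.1053  0.04  ]
side chamber 0.64 [222. 219.] [0.4172 0.1518 0.023 ]
side carrier 0.93 [222. 227.] [0.4141 0.1408 0.008 ]
side lid 0.74 [254. 261.] [ 0.4346 -0.0099  0.02  ]
side tube 0.83 [347. 261.] [ 0.6003 -0.1049  0.04  ]
wrist cover 0.64 [278. 130.] [0.4243 0.1675 0.035 ]
wrist chamber 0.56 [283. 105.] [0.3985 0.1754 0.023 ]
wrist lid 0.72 [135. 151.] [0.4322 0.0015 0.02  ]
wrist tube 0.97 [ 78. 295.] [ 0.603  -0.1067  0.04  ]
expect [279.0199 132.0378]
[ 267  105   36   50 1708] [284.3425 129.5872] [0.424  0.1739 0.035 ]
[201, 208, 203, 206, 160, 69, 47, 129, 111, 126, 139, 140, 159, 189, 190, 190, 192, 190, 192, 189, 191, 188, 185, 187, 186, 173, 133, 134, 136, 94, 109, 74, 52, 64, 185, 196, 202, 208]
[209, 196, 203, 206, 190, 80, 34, 102, 131, 133, 131, 132, 133, 133, 132, 132, 134, 136, 132, 136, 135, 83, 67, 62, 101, 182, 204, 204]
```

```bash
python3 -c "
from rig import env
print(env.close_job())"
```

```text
the job is handed in; nothing more can be done
None
```

The job is handed in, with no verdict returned: by camera and touch checks the lid is upright in the dish, the tube over the pin on the post, and the covered chamber plate released in the carrier frame at floor height, at 41 s of the 120 s.

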